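Set the length stop and lock it with the quick-release pin

TASK

Push the orange stop in until the hole in its sliding bar lines up under the quick-release pin standing in the blue block. Then press the pin's red thumb button in and, keeping it in, push the pin down through all the holes until the black handle sits flush on the block, and let go so that the button springs back out and the pin is locked. Do not disturb the glue bottle, the tape measure or the battery.

Things in the scene. Friction and masses are not known exactly. Their poses are not given: they have to be found in the camera images.
- pin_block: Blue steel block bolted to the bench on a dark foot 110x110x8 mm; 66 (x) x 80 (y) mm, flat top 90 mm above the bench. Origin: centre of the foot's underside, below the bore; z up. Upper cheek z 68-90 mm, slot for the stop bar 54-68 (the bar slides along the block's y, orange stop on the +y side), lower cheek 42-54, open with corner legs below; a vertical 20 mm bore pierces both cheeks.
- bore_mouth (a point): Centre of the mouth of the bore, on the block's top face (90 mm above the bench).
- stop_bar (a joint): Slide of the aluminium stop bar (44 mm wide, 12 mm thick, z 55-67 mm) along the block's +y, in m. 0: its hole is in line with the bore; positive: too far out (starts 0.02 to 0.06; push it towards the block to lower the value). Range -0.03 to 0.07. About 2.5 N of friction; it stays where it is left.
- bar_hole (a point): Centre of the 20 mm hole in the stop bar, on the bar's top face, 67 mm above the bench. Lies on the bore's axis when joint stop_bar is 0.
- stop_face (a point): Point on the outer (+y) face of the orange stop plate, mid width, 80 mm above the bench: push here to slide the bar in. The plate is 70 mm wide (block's x), 12 mm thick (y) and reaches from 6 to 100 mm above the bench. The outer face lies 142 mm + stop_bar from the bore's axis along the block's +y.
- lock_pin: Loose ball-lock pin, 115 mm, 0.24 kg: 18 mm shank, nose tapered over 8 mm, black handle 38 mm wide, 31.5 high, red button on top. Origin: nose tip; z along the pin, up. Four brass balls 20-25 mm above the tip rest on the block's top, nose in the bore; pushing the handle alone does nothing. Button in over 4.2 mm: balls sink, the pin can go down. Home, the balls lie just under the lower cheek.
- pin_shoulder (a point): Centre of the underside of the black handle, 74.5 mm above the nose tip. 54.5 mm above the block's top at the start, on the block's top when the pin is fully home.
- pin_button (a joint): Travel of the red thumb button into the handle, in m: 0 out, 0.006 fully in. Spring: 3 N starts it, 6 N holds it fully in. When let go it springs back to 0 if the balls are clear under the lower cheek (or above the block); it stays partly in while the balls are inside a bore.
- button_top (a point): Centre of the top face of the red button (24 mm diameter), 115 mm above the nose tip and 9 mm above the handle's top when out. It goes down with the button; 185 mm above the bench at the start.
- glue_bottle: White glue bottle with grey cap, 57 mm in diameter, 155 mm tall, loose bystander. Origin: centre of its underside.
- tape_measure: Yellow and black tape measure, 38x80x62 mm, loose bystander. Origin: centre of its underside.
- battery: Black and red power-tool battery, 64x75x52 mm, loose bystander. Origin: centre of its underside.
Mind the look-alikes: they are no part of the job. What is shaped like the lock_pin but brown is not meant.

How it is judged:
On the way, in this order (a step that is already met when the one before it is completed fails the run):
1. the bar's hole is lined up with the bore (within 5 mm) while the pin is still up (handle more than 35 mm above the block) (horizontal distance between bar_hole and bore_mouth below 0.005 m and z of pin_shoulder in the frame of pin_block above 0.125 m), for 0.05 s.
2. the pin is on its way down through the bore with its thumb button pressed in (handle 5 to 50 mm above the block) (value of joint pin_button above 0.002 m and z of pin_shoulder in the frame of pin_block between 0.095 and 0.14 m and horizontal distance between pin_shoulder and bore_mouth below 0.01 m), for 0.05 s.
At the end, for the whole second after the job is handed in: The pin stands upright and at rest in the bore, through block and bar, with its handle down on the block (underside at most 2.5 mm above the top face), its red button sprung back out (less than 1.5 mm in) so that it is locked, and the bar's hole in line with the bore within 4 mm (z of pin_shoulder in the frame of pin_block below 0.0925 m and horizontal distance between each of pin_shoulder, bar_hole and bore_mouth below 0.004 m and angle between lock_pin's own z axis and vertical below 0.08 rad and value of joint pin_button below 0.0015 m and linear speed of lock_pin below 0.02 m/s); the robot touches nothing.
It fails at once if the glue bottle, the tape measure or the battery is moved more than 20 mm (distance of any of glue_bottle, tape_measure, battery from where it was at the start of the episode above 0.02 m).
It fails at once if the pin is tipped over by more than 0.5 rad (angle between lock_pin's own z axis and vertical above 0.5 rad).
It also fails if it takes over 45 s, if anything falls off the work surface, if the arm or the gripper's body presses on something with over 40 N, if the wrist force passes 120 N, or if a joint passes its speed limit or range.

ROBOT

A 6-joint arm with a two-finger parallel gripper is mounted at the origin on a cart in front of the work surface, level with it; the furniture and walls round the work are solid. World frame = base frame: x ahead of the robot, y to its left, z up, the work surface at z = 0. Lengths are in m, angles in rad, forces in N, time in s.
With the tool pointing down it reaches from about 0.3 to 0.775 m from the base axis. Payload 14.6 kg.
Tool frame: the origin (TCP) lies at the very end of the fingers, on their centre line; the grasp point (between the pads) lies 19 mm behind it; z points along the fingers, y is the line along which they close (so a half turn about z gives the same grasp; the last joint's range is limited). The gripper opens to 94 mm and grips with 3 to 60 N. Pads are 16 mm wide; open, the fingers measure 119 mm over their backs; the gripper's body (75 mm by 177 mm) begins 78 mm behind the grasp point.
Start: joints at [1.245, 0.3, 1.521, -0, 1.321, -0.067], TCP at [0.141, 0.532, 0.205] pointing down, gripper open.
Joint ranges: [-3.03, 3.03], [-0.79, 2.21], [0.23, 2.52], [-1.04, 4.18], [0, 3.07], [-2.55, 2.55]. Speed limits (rad/s): [2.22, 2.22, 2.57, 3.14, 3.14, 3.14].

INTERFACE

Orientations are given as [roll, pitch, yaw] about the fixed x, y, z axes, in that order (R = Rz(yaw) Ry(pitch) Rx(roll)).
In Python, from station import ctrl, cams gives the robot as it stands. The module is installed in compiled form; this text tells all that it offers.
- The arm moves only by the tool arm_command, never from a script. Its argument "plan" is a list that holds one entry, the list of rows, each a list of 7 numbers: the shift along the tool's x, y, z in shares of 800 mm (1.0 is 800 mm), then the turn, a rotation vector about the tool's x, y, z in fractions of the full range, 1 being pi/2 rad, then the closure, from -1 (fully open) to 1 (shut). A call has 1 to 12 rows; each row is the pose to reach, as a shift and turn from the pose commanded when the call began, along the tool's axes at that moment; what a row does not reach only later rows make up. A row lasts 1/10 s, in which the tool goes at most 50 mm and 8.59 degrees, less where a joint would pass 70% of its speed; a pose out of reach is approached as far as the arm can. A shift or turn number past 1, either way, is cut back to 1. A call with a gripper value outside its range is refused whole. The fingers move at their own pace and stop on an object; "squeeze" is the grip in N (left out, the last holds). Time passes only in rows, so rows that repeat a pose let the fingers close. It gives the time, the measured TCP pose, the force, the opening and the grip force at its end, in the units of the state.
- ctrl.get_obs(): the state, without advancing time (a new reading comes with each control period).
- cams.camera(name): name is "scene" or "top"; returns (picture, depth): 400x640x3 uint8, blue, green, red; 400x640 float32, m along the optical axis (not along the pixel's ray), 0 where there is no reading.
- cams.camera_info(name): a dict with "fx", "fy", "cx", "cy" (pixels), "world_to_cam" (4x4, takes a point from world to camera coordinates). Camera axes: x right, y down, z forward; pixel columns grow to the right and rows downward; lengths in m; the calibration is good to about 2 mm. A picture is of the moment at which its call begins. camera_info takes no time and is no camera call.
- ctrl.hand_in(): hands the job in; it is judged then, once.
The state is a dict: "time_s": time; "qpos": joint angles; "joint_vel": joint speeds; "tau": joint torques, N m; "ee_pos": TCP position; "eef_rot": TCP orientation; "force": force on the tool from outside, world axes, zero at the start; "moment": the same for the moment, N m; "grip_width": finger opening in m; "grip_force": force on a finger pad.
Only numpy, scipy, OpenCV 4.12 (cv2) and the standard library are available. Lean on these libraries where they do the work, as an engineer would, in place of code of your own. Each camera call takes 0.05 s, during which the arm holds its last target. There are 200 camera calls.

## Working session

There is one attempt and no reset: what is moved stays moved. The work goes in short steps, Python scripts to look and compute and a tool call to move; the robot and the scene stay as the last step left them, time stands still between calls to the robot, and variables do not carry over. Pictures are saved under pics/ and viewed, at most 10 in all, crops included, and the job is handed in when it is done.

Besides the shell and the picture viewer there is one more tool, called after "Request:" by a JSON object that holds its "name" and its "arguments". arm_command: Moves the arm, as the interface text tells. Its arguments: {"type":"object","properties":{"plan":{"type":"array"},"squeeze":{"type":"number"}},"required":["plan"]}

```bash
mkdir -p pics; cat > h.py <<'E'
import numpy as np, cv2
from station import ctrl, cams
def grab(n):
    p,d=cams.camera(n); i=cams.camera_info(n); return p,d,i
def cloud(d,i):
    v,u=np.mgrid[0:400,0:640]; X=np.stack([(u-i["cx"])/i["fx"]*d,(v-i["cy"])/i["fy"]*d,d,np.ones_like(d)],-1)
    W=X@np.linalg.inv(np.array(i["world_to_cam"])).T; return W[...,:3]
def ray(i,u,v,z):
    T=np.linalg.inv(np.array(i["world_to_cam"])); r=T[:3,:3]@[(u-i["cx"])/i["fx"],(v-i["cy"])/i["fy"],1]; o=T[:3,3]
    return o+r*(z-o[2])/r[2]
E
python3 - <<'E'
from h import *
for n in("scene","top"):
    p,d,i=grab(n); cv2.imwrite(f"pics/{n}0.png",p); np.savez(f"{n}0.npz",p=p,d=d)
    T=np.linalg.inv(np.array(i["world_to_cam"]));print(n,T.round(3),i["fx"])
print(ctrl.get_obs())
E
```

```text
scene [[ 0.852 -0.254  0.458 -0.119]
 [-0.523 -0.368  0.769 -1.114]
 [-0.026 -0.894 -0.446  0.781]
 [ 0.     0.     0.     1.   ]] 438.19680409976667
top [[ 0.005 -0.994  0.105  0.409]
 [-1.    -0.005  0.007 -0.026]
 [-0.006 -0.105 -0.994  1.412]
 [ 0.     0.     0.     1.   ]] 495.68927765515576
{'time_s': 0.1, 'qpos': array([ 1.24542094e+00,  3.00396614e-01,  1.52149830e+00,  3.41463600e-05,
        1.32069005e+00, -6.66292133e-02]), 'joint_vel': array([-0.00175347, -0.00209697, -0.00182871,  0.00257129, -0.00070699,
       -0.00037068]), 'tau': array([ 9.67915003e-05, -5.32637215e+01, -3.53291881e+01,  7.09998817e-02,
        2.34329794e-02, -4.96464327e-05]), 'ee_pos': array([0.14066574, 0.53147619, 0.2049622 ]), 'eef_rot': array([-3.14060474e+00, -9.90704666e-05,  2.88283796e+00]), 'force': array([ 0.04062889,  0.32743847, -0.21538437]), 'moment': array([ 0.04263964,  0.04112259, -0.02459378]), 'grip_force': 0.0, 'grip_width': 0.0935349317466055}
```

View pics/scene0.png

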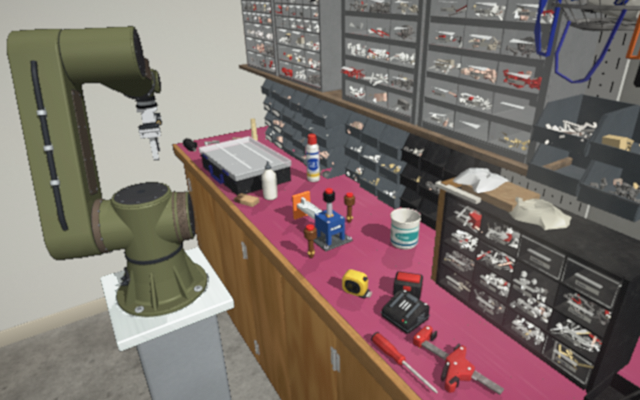

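View pics/top0.png

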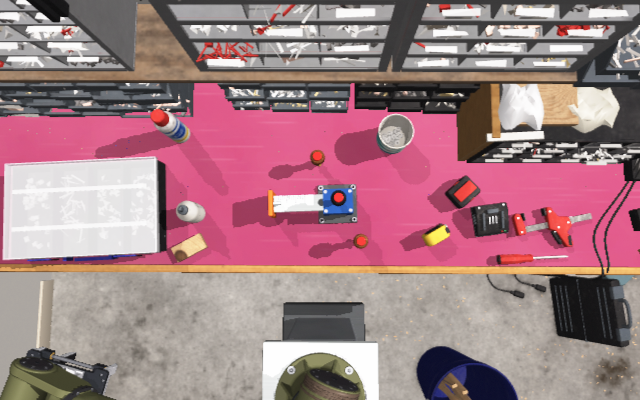

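The top view shows three things shaped like the pin:
- Button at (338,197), handle black, standing in the blue block. Seen at (329,197) in the scene view. This is the one I want.
- (361,240), brown decoy. Scene (310,240).
- (317,157), brown decoy. Scene (349,205).

The orange stop is at top (270,203), with the glue bottle at (190,210) to its left. Next I'll measure and check with a close crop.

```bash
python3 - <<'E'
from h import *
S=np.load("scene0.npz");T=np.load("top0.npz")
a=cv2.resize(S["p"][170:270,280:380],(400,400),interpolation=2);b=cv2.resize(T["p"][140:260,255:375],(400,400),interpolation=2)
cv2.imwrite("pics/crop.png",np.hstack([a,b]))
def hsv(p):return cv2.cvtColor(p,cv2.COLOR_BGR2HSV)
for n,Z in(("top",T),("scene",S)):
    i=cams.camera_info(n);W=cloud(Z["d"],i);H=hsv(Z["p"]);h,s,v=[H[...,k] for k in range(3)]
    X,Y,Zz=W[...,0],W[...,1],W[...,2]
    roi=(abs(Y-0.02)<.3)&(X>.3)&(X<.65)
    for nm,m in(("blue",(h>100)&(h<125)&(s>130)&roi),("orange",(h>5)&(h<20)&(s>150)&(v>120)&roi),("red",((h<6)|(h>176))&(s>180)&(v>90)&roi&(Zz>.1)),("bar",(s<60)&(v>150)&roi&(Zz>.05)&(Zz<.08))):
        c,l,st,ce=cv2.connectedComponentsWithStats(m.astype(np.uint8))
        for k in range(1,c):
            if st[k,4]>25:
                P=W[l==k];print(n,nm,ce[k].round(1),st[k],np.median(P,0).round(4),P.min(0).round(3),P.max(0).round(3))
                if n=="top" and nm in("blue","bar","orange"):
                    q=P[(abs(P[:,2]-(.09 if nm=="blue" else .061 if nm=="bar" else .1))<.01)]
                    print("   rect",len(q),cv2.minAreaRect(q[:,:2].astype(np.float32)*1000))
            if n=="top" and nm=="red" and st[k,4]>25: print("   ray",ray(i,*ce[k],.185))
E
```

```text
top blue [337.3 202.3] [323 188  30  28 517] [ 0.5261 -0.0462  0.0914] [ 0.409 -0.09   0.004] [ 0.569 -0.009  1.412]
   rect 459 ((535.048095703125, -47.200531005859375), (66.20309448242188, 78.64801788330078), 1.9821176528930664)
top orange [270.5 203.3] [268 190   8  28 151] [0.5262 0.1313 0.0989] [0.493 0.126 0.02 ] [0.561 0.138 0.107]
   rect 121 ((527.91796875, 132.51809692382812), (66.77277374267578, 10.787776947021484), 1.9176656007766724)
top orange [360.6 236.1] [356 234  11   6  28] [ 0.4402 -0.1079  0.1074] [ 0.432 -0.123  0.102] [ 0.446 -0.096  0.117]
   rect 24 ((439.7384338378906, -108.86190032958984), (12.210721969604492, 26.81552505493164), 5.9319305419921875)
top orange [378.1 266.5] [370 266  17   2  28] [ 0.3574 -0.1636  0.0024] [ 0.356 -0.186 -0.003] [ 0.359 -0.141  0.008]
   rect 0 ((0.0, 0.0), (0.0, 0.0), 0.0)
top orange [246.5 272. ] [232 272  30   1  30] [3.398e-01 2.067e-01 2.000e-04] [ 0.34   0.166 -0.004] [0.34  0.248 0.006]
   rect 0 ((0.0, 0.0), (0.0, 0.0), 0.0)
top red [316.8 158. ] [313 156   9   5  32] [0.6459 0.0075 0.1146] [ 0.641 -0.003  0.108] [0.6
[... 482 characters left out ...]
 0.079]
   rect 597 ((530.9822998046875, 60.45332717895508), (44.24122619628906, 133.61019897460938), 2.0284316539764404)
scene blue [329.4 225.5] [316 211  29  34 514] [ 0.5136 -0.0774  0.0706] [ 0.495 -0.092  0.003] [ 0.581 -0.01   0.091]
scene orange [298.9 204. ] [292 191  18  28 237] [0.5108 0.1295 0.0711] [ 0.489  0.121 -0.002] [0.648 0.293 0.101]
scene red [328.7 190.9] [326 189   7   5  30] [ 0.5315 -0.0523  0.1813] [ 0.521 -0.06   0.174] [ 0.546 -0.036  0.185]
scene red [309.5 227.3] [306 225   8   6  39] [ 0.4232 -0.1121  0.1118] [ 0.414 -0.121  0.102] [ 0.439 -0.095  0.117]
scene bar [308.7 207.5] [297 200  25  17 171] [0.5255 0.0791 0.0648] [0.504 0.013 0.054] [0.56  0.135 0.08 ]
```

View pics/crop.png

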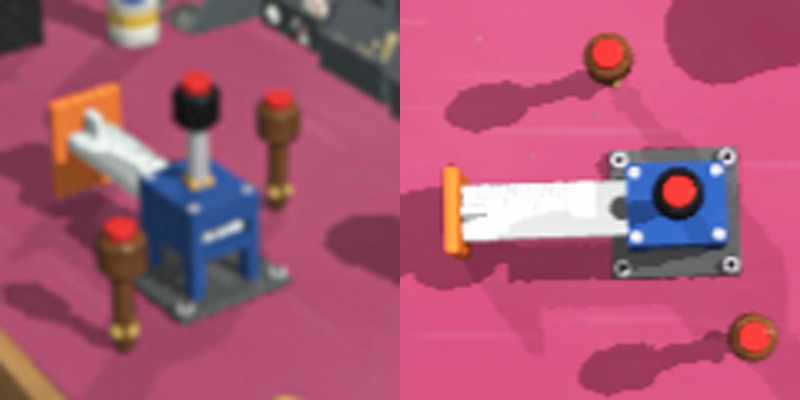

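The crop confirms it: black handle over a blue block with a red button, and both look-alikes are brown. The bar is out by about 44 mm and the block's yaw is about 2°. Now I'll work out the approach shift.

```bash
cat >> h.py <<'E'
from scipy.spatial.transform import Rotation as R
B=np.array([.535,-.0477]); YAW=np.radians(2.0); BY=np.array([-np.sin(YAW),np.cos(YAW)])
def delta(x,y,z,yaw=np.pi+YAW):
    o=ctrl.get_obs(); M=R.from_euler("xyz",o["eef_rot"]); t=R.from_euler("xyz",[np.pi,0,yaw])
    print("shift mm",(M.inv().apply(np.array([x,y,z])-o["ee_pos"])*1000).round(1),"rot",(M.inv()*t).as_rotvec().round(4))
    print("F",o["force"].round(1),"pos",o["ee_pos"].round(4),"t",o["time_s"],"w",o["grip_width"])
E
python3 - <<'E'
from h import *
p=B+.215*BY; print(p); delta(*p,.215); delta(*p,.070)
i=cams.camera_info("top"); T=np.load("top0.npz");W=cloud(T["d"],i)
print(ray(i,267.5,203,.1), W[211,190])
m=W[...,2][150:270,0:215]; print((W[150:260,5:215,2]).max())
E
```

```text
[0.52749661 0.16716903]
shift mm [-467.2 -253.2   -9.8] rot [-1.000e-03 -2.000e-04 -2.937e-01]
F [ 0.   0.3 -0.2] pos [0.1407 0.5315 0.205 ] t 0.1 w 0.0935349317466055
shift mm [-467.2 -253.1  135.2] rot [-1.000e-03 -2.000e-04 -2.937e-01]
F [ 0.   0.3 -0.2] pos [0.1407 0.5315 0.205 ] t 0.1 w 0.0935349317466055
[0.52659057 0.13861289 0.1       ] [0.50299118 0.33943334 0.1174819 ]
1.412120660925659
```

Careful with the scale: shifts go in shares of 800 mm and turns go in shares of pi/2 rad. That gives: -467 mm / 800 = -0.5838, -253 mm / 800 = -0.3163, -0.293 rad / 1.5708 = -0.1865.

Request:
{"name": "arm_command", "arguments": {"plan": [[[-0.5838,-0.3163,-0.0125,0,0,-0.1865,1],[-0.5838,-0.3163,-0.0125,0,0,-0.1865,1],[-0.5838,-0.3163,-0.0125,0,0,-0.1865,1],[-0.5838,-0.3163,-0.0125,0,0,-0.1865,1],[-0.5838,-0.3163,-0.0125,0,0,-0.1865,1],[-0.5838,-0.3163,-0.0125,0,0,-0.1865,1],[-0.5838,-0.3163,-0.0125,0,0,-0.1865,1],[-0.5838,-0.3163,-0.0125,0,0,-0.1865,1],[-0.5838,-0.3163,-0.0125,0,0,-0.1865,1],[-0.5838,-0.3163,-0.0125,0,0,-0.1865,1],[-0.5838,-0.3163,-0.0125,0,0,-0.1865,1],[-0.5838,-0.3163,-0.0125,0,0,-0.1865,1]]]}}

```text
time_s: 1.3
ee_pos: [0.5296, 0.1644, 0.2147]
eef_rot: [-3.141, -0.001, -3.111]
force: [-0.3, -0.0, -1.1]
grip_width: 0.0018
grip_force: 0.0
```

```bash
python3 - <<'E'
from h import *
p=B+.215*BY; delta(*p,.070)
E
```

```text
shift mm [  2.    2.9 144.7] rot [-0.0006 -0.0008 -0.0048]
F [-0.3 -0.  -1.1] pos [0.5296 0.1644 0.2147] t 1.3 w 0.0017789376710059045
```

To row units: 145 mm / 800 = 0.1813, -50 mm / 800 = -0.0625.

Request:
{"name": "arm_command", "arguments": {"plan": [[[0,0,0.1813,0,0,0,1],[0,0,0.1813,0,0,0,1],[0,0,0.1813,0,0,0,1],[0,0,0.1813,0,0,0,1],[0,-0.0125,0.1813,0,0,0,1],[0,-0.025,0.1813,0,0,0,1],[0,-0.0375,0.1813,0,0,0,1],[0,-0.05,0.1813,0,0,0,1],[0,-0.0625,0.1813,0,0,0,1],[0,-0.0625,0.1813,0,0,0,1]]]}}

```text
time_s: 2.3
ee_pos: [0.5294, 0.1161, 0.0709]
eef_rot: [-3.141, 0.0, -3.109]
force: [-0.1, -0.5, 0.2]
grip_width: 0.0004
grip_force: 0.0
```

```bash
cat > look.py <<'E'
from h import *; import sys
P,d,i=grab("top"); W=cloud(d,i); H=cv2.cvtColor(P,cv2.COLOR_BGR2HSV); h,s,v=cv2.split(H)
cv2.imwrite(sys.argv[1],cv2.resize(P[140:260,240:390],(600,480),interpolation=2))
m=(h>5)&(h<20)&(s>150)&(v>100); m[:, :250]=0; m[:,350:]=0; m[:185]=0; m[225:]=0
m&=abs(W[...,2]-.1)<.01
q=W[m][:,:2]-B; a=q@BY; print("orange n",m.sum(),"y range",np.percentile(a,[0,2,50,98,100]).round(4),"-> bar", np.round((a.min()+a.max())/2-.136,4))
delta(*(B+.1545*BY),.070)
E
python3 look.py pics/p1.png
```

```text
Traceback (most recent call last):
  File "look.py", line 6, in <module>
    q=W[m][:,:2]-B; a=q@BY; print("orange n",m.sum(),"y range",np.percentile(a,[0,2,50,98,100]).round(4),"-> bar", np.round((a.min()+a.max())/2-.136,4))
                                                               ~~~~~~~~~~~~~^^^^^^^^^^^^^^^^^^^
IndexError: index -1 is out of bounds for axis 0 with size 0
```

```bash
python3 - <<'E'
from h import *
P,d,i=grab("scene"); W=cloud(d,i); h,s,v=cv2.split(cv2.cvtColor(P,cv2.COLOR_BGR2HSV))
cv2.imwrite("pics/s1.png",cv2.resize(P[150:270,250:400],(600,480),interpolation=2))
def f(P,W):
    h,s,v=cv2.split(cv2.cvtColor(P,cv2.COLOR_BGR2HSV)); m=(h>5)&(h<20)&(s>150)&(v>100)
    X=W[...,:2]-B; m&=(abs(X@BY-.16)<.05)&(W[...,2]>.01)&(W[...,2]<.11)&(abs(X[...,0])<.06)
    a=(X@BY)[m]; return m.sum(),np.percentile(a,[5,50,95]).round(4)
S=np.load("scene0.npz"); print("before",f(S["p"],cloud(S["d"],i)),"now",f(P,W))
delta(*(B+.1545*BY),.07)
E
```

```text
before (np.int64(229), array([0.1727, 0.1777, 0.1844])) now (np.int64(221), array([0.136 , 0.1407, 0.145 ]))
shift mm [ -0.2 -10.4   0.4] rot [-0.0004 -0.0004 -0.0014]
F [ 0.5 -0.6 -0.2] pos [0.5291 0.1171 0.0704] t 2.4 w 0.0006149050904515
```

View pics/s1.png

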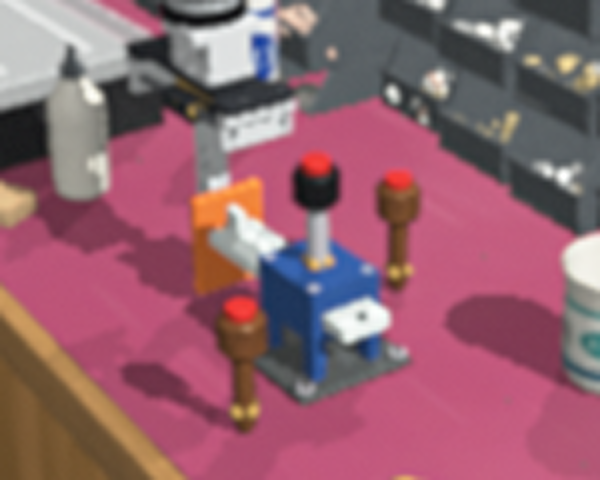

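The stop has moved in about 37 mm, with its plate at (228,235) in the crop. The brown decoys, the bottle and the pin haven't moved. I'll step aside so the top camera has a clear view.

To row units: 120 mm / 800 = 0.15, 60 mm / 800 = 0.075.

Request:
{"name": "arm_command", "arguments": {"plan": [[[0,0.025,0,0,0,0,1],[0.075,0.025,0,0,0,0,1],[0.15,0.025,0,0,0,0,1],[0.15,0.025,0,0,0,0,1],[0.15,0.025,0,0,0,0,1]]]}}

```text
time_s: 2.9
ee_pos: [0.4065, 0.1336, 0.0704]
eef_rot: [-3.141, -0.001, -3.106]
force: [0.6, -1.4, 0.2]
grip_width: 0.0005
grip_force: 0.0
```

```bash
python3 look.py pics/p2.png; python3 - <<'E'
from h import *
i=cams.camera_info("top");T=np.load("top0.npz");W=cloud(T["d"],i);h,s,v=cv2.split(cv2.cvtColor(T["p"],cv2.COLOR_BGR2HSV))
m=(h>5)&(h<20)&(s>150)&(v>100); m[:, :250]=0; m[:,350:]=0; m[:185]=0; m[225:]=0
m&=abs(W[...,2]-.1)<.01
a=(W[m][:,:2]-B)@BY;print(m.sum(),np.percentile(a,[0,2,50,98,100]).round(4))
E
```

```text
orange n 108 y range [0.1379 0.1383 0.1432 0.1484 0.1487] -> bar 0.0073
shift mm [-120.3  -31.2    0.8] rot [-0.0001  0.0005  0.0001]
F [0.1 0.3 0. ] pos [0.4083 0.1337 0.0708] t 2.95 w 0.000623371145916049
121 [0.175  0.175  0.1799 0.1856 0.1858]
```

View pics/p2.png

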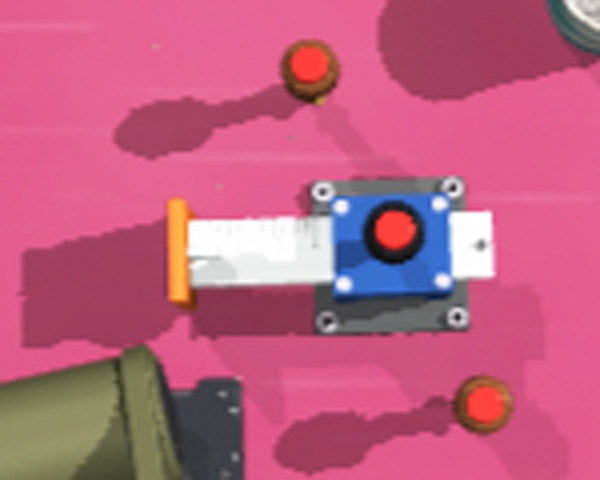

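The top view shows the plate at (180,250) and the bar about 7 mm out, with nothing else disturbed. I'll push about 7 mm more, then back off to check.

To row units: 60 mm / 800 = 0.075, -28 mm / 800 = -0.035.

Request:
{"name": "arm_command", "arguments": {"plan": [[[0.075,0.025,0,0,0,0,1],[0,0.025,0,0,0,0,1],[0,0.025,0,0,0,0,1],[0,0.0125,0,0,0,0,1],[0,0,0,0,0,0,1],[0,-0.02,0,0,0,0,1],[0,-0.0275,0,0,0,0,1],[0,-0.0313,0,0,0,0,1],[0,-0.035,0,0,0,0,1],[0,-0.035,0,0,0,0,1],[0,-0.035,0,0,0,0,1]]]}}

```text
time_s: 4.05
ee_pos: [0.4095, 0.1057, 0.0705]
eef_rot: [3.142, 0.0, -3.107]
force: [-0.6, -1.1, -0.4]
grip_width: 0.0006
grip_force: 0.0
```

To row units: 120 mm / 800 = 0.15, 60 mm / 800 = 0.075.

Request:
{"name": "arm_command", "arguments": {"plan": [[[0,0.025,0,0,0,0,1],[0.075,0.025,0,0,0,0,1],[0.15,0.025,0,0,0,0,1],[0.15,0.025,0,0,0,0,1],[0.15,0.025,0,0,0,0,1]]]}}

```text
time_s: 4.55
ee_pos: [0.2871, 0.1216, 0.0705]
eef_rot: [3.142, 0.0, -3.106]
force: [-0.4, 0.3, -0.0]
grip_width: 0.0004
grip_force: 0.0
```

```bash
python3 look.py pics/p3.png
```

```text
orange n 111 y range [0.1379 0.1381 0.1429 0.1484 0.1486] -> bar 0.0072
shift mm [-240.1  -23.5    1.2] rot [0.0003 0.0013 0.0004]
F [ 0.6  0.6 -0.3] pos [0.2889 0.1218 0.0708] t 4.6 w 0.0005409381246643872
```

My x shift had the wrong sign because each call starts from the new pose, so the tool went back over the bench edge and touched nothing. Redoing it with the correct sign.

To row units: -240 mm / 800 = -0.3, -200 mm / 800 = -0.25.

Request:
{"name": "arm_command", "arguments": {"plan": [[[-0.0625,0.01,0,0,0,0,1],[-0.125,0.01,0,0,0,0,1],[-0.1875,0.01,0,0,0,0,1],[-0.25,0.01,0,0,0,0,1],[-0.3,0.01,0,0,0,0,1],[-0.3,0.005,0,0,0,0,1],[-0.3,-0.0075,0,0,0,0,1],[-0.3,-0.0175,0,0,0,0,1],[-0.3,-0.0213,0,0,0,0,1],[-0.3,-0.025,0,0,0,0,1],[-0.3,-0.025,0,0,0,0,1]]]}}

```text
time_s: 5.7
ee_pos: [0.5293, 0.1093, 0.0708]
eef_rot: [-3.141, 0.0, -3.107]
force: [0.3, -0.3, -0.1]
grip_width: 0.0003
grip_force: 0.0
```

To row units: 120 mm / 800 = 0.15, 60 mm / 800 = 0.075.

Request:
{"name": "arm_command", "arguments": {"plan": [[[0,0.025,0,0,0,0,1],[0.075,0.025,0,0,0,0,1],[0.15,0.025,0,0,0,0,1],[0.15,0.025,0,0,0,0,1],[0.15,0.025,0,0,0,0,1]]]}}

```text
time_s: 6.2
ee_pos: [0.407, 0.1256, 0.0709]
eef_rot: [-3.141, 0.0, -3.106]
force: [0.4, -0.5, -0.2]
grip_width: 0.0007
grip_force: 0.0
```

```bash
python3 look.py pics/p3.png
```

```text
orange n 120 y range [0.1319 0.132  0.1371 0.1429 0.143 ] -> bar 0.0015
shift mm [-120.   -23.2    1.4] rot [0.0001 0.0017 0.    ]
F [ 0.  -0.9  0.9] pos [0.4088 0.1257 0.0712] t 6.25 w 0.00036002988539999723
```

Vision puts the bar 1.5 mm out and the TCP contact puts it 2.5 mm out, so I'll nudge it 2 mm more, then rise and go over the pin.

To row units: -120 mm / 800 = -0.15, -60 mm / 800 = -0.075.

Request:
{"name": "arm_command", "arguments": {"plan": [[[-0.075,0,0,0,0,0,1],[-0.15,0,0,0,0,0,1],[-0.15,0,0,0,0,0,1],[-0.15,-0.0125,0,0,0,0,1],[-0.15,-0.0213,0,0,0,0,1],[-0.15,-0.025,0,0,0,0,1],[-0.15,-0.0275,0,0,0,0,1],[-0.15,-0.0275,0,0,0,0,1],[-0.15,-0.0275,0,0,0,0,1]]]}}

```text
time_s: 7.15
ee_pos: [0.5294, 0.1077, 0.0708]
eef_rot: [-3.141, 0.0, -3.107]
force: [0.6, -0.1, 0.3]
grip_width: 0.0002
grip_force: 0.0
```

To row units: 120 mm / 800 = 0.15, 60 mm / 800 = 0.075.

Request:
{"name": "arm_command", "arguments": {"plan": [[[0,0.025,0,0,0,0,1],[0.075,0.025,0,0,0,0,1],[0.15,0.025,0,0,0,0,1],[0.15,0.025,0,0,0,0,1],[0.15,0.025,0,0,0,0,1]]]}}

```text
time_s: 7.65
ee_pos: [0.407, 0.1237, 0.0708]
eef_rot: [-3.141, -0.0, -3.106]
force: [0.1, -0.4, 0.1]
grip_width: 0.0005
grip_force: 0.0
```

```bash
cat >>look.py <<'E'
m=((h<6)|(h>176))&(s>180)&(v>90)&(abs(W[...,2]-.18)<.02); m[:,:325]=0;m[:,352:]=0
y,x=np.nonzero(m); print("button",ray(i,x.mean(),y.mean(),.183).round(4),W[m][:,2].max(), np.median(W[m],0))
delta(*B,.21)
E
python3 look.py pics/p4.png
```

```text
orange n 111 y range [0.1299 0.1301 0.135  0.1402 0.1406] -> bar -0.0007
shift mm [-120.1  -21.2    1.2] rot [0.0001 0.0013 0.0001]
F [ 0.5  0.6 -0.1] pos [0.4088 0.1237 0.0711] t 7.7 w 0.0009895446244667224
button [ 0.535  -0.0481  0.183 ] 0.19079492572850598 [ 0.53457137 -0.0473337   0.18621925]
shift mm [-120.3 -175.7 -138.8] rot [0.0001 0.0013 0.0001]
F [ 0.5  0.6 -0.1] pos [0.4088 0.1237 0.0711] t 7.7 w 0.0009895446244667224
```

The bar is aligned within about 1 mm. Next I'll rise and move over the button.

To row units: -176 mm / 800 = -0.22, -120 mm / 800 = -0.15.

Request:
{"name": "arm_command", "arguments": {"plan": [[[0,0,-0.0625,0,0,0,1],[0,0,-0.125,0,0,0,1],[0,0,-0.1863,0,0,0,1],[0,0,-0.1863,0,0,0,1],[-0.05,-0.075,-0.1863,0,0,0,1],[-0.1,-0.125,-0.1863,0,0,0,1],[-0.1375,-0.175,-0.1863,0,0,0,1],[-0.15,-0.22,-0.1863,0,0,0,1],[-0.15,-0.22,-0.1863,0,0,0,1],[-0.15,-0.22,-0.1863,0,0,0,1],[-0.15,-0.22,-0.1863,0,0,0,1]]]}}

```text
time_s: 8.8
ee_pos: [0.5348, -0.0477, 0.2191]
eef_rot: [3.141, -0.001, -3.108]
force: [0.7, 0.6, 0.3]
grip_width: 0.0006
grip_force: 0.0
```

```bash
python3 - <<'E'
from h import *
delta(*B,.187)
E
```

```text
shift mm [-0.2  0.  32.1] rot [ 0.0003 -0.0006 -0.0009]
F [0.7 0.6 0.3] pos [ 0.5348 -0.0477  0.2191] t 8.8 w 0.0006219061205875116
```

To row units: 52 mm / 800 = 0.065, 48 mm / 800 = 0.06.

Request:
{"name": "arm_command", "arguments": {"plan": [[[0,0,0.0313,0,0,0,1],[0,0,0.0388,0,0,0,1],[0,0,0.0438,0,0,0,1],[0,0,0.0463,0,0,0,1],[0,0,0.0488,0,0,0,1],[0,0,0.0513,0,0,0,1],[0,0,0.055,0,0,0,1],[0,0,0.06,0,0,0,1],[0,0,0.065,0,0,0,1]]]}}

```text
time_s: 9.7
ee_pos: [0.5349, -0.048, 0.1675]
eef_rot: [-3.142, 0.0, -3.107]
force: [0.6, 1.2, 0.2]
grip_width: 0.0003
grip_force: 0.4
```

To row units: 28 mm / 800 = 0.035, 24 mm / 800 = 0.03.

Request:
{"name": "arm_command", "arguments": {"plan": [[[0,0,0.005,0,0,0,1],[0,0,0.01,0,0,0,1],[0,0,0.015,0,0,0,1],[0,0,0.02,0,0,0,1],[0,0,0.025,0,0,0,1],[0,0,0.03,0,0,0,1],[0,0,0.035,0,0,0,1]]]}}

```text
time_s: 10.4
ee_pos: [0.5348, -0.0483, 0.1391]
eef_rot: [3.142, -0.0, -3.107]
force: [-0.1, 0.3, 0.1]
grip_width: 0.0007
grip_force: 0.1
```

```bash
python3 - <<'E'
from h import *
P,d,i=grab("scene")
cv2.imwrite("pics/s2.png",cv2.resize(P[150:270,250:400],(600,480),interpolation=2))
delta(*B,.1245)
E
```

```text
shift mm [-0.5  0.5 13.9] rot [ 0.0002 -0.0011 -0.0007]
F [-0.4  0.4 -1.1] pos [ 0.5345 -0.0482  0.1384] t 10.45 w 0.0005996654642757316
```

View pics/s2.png

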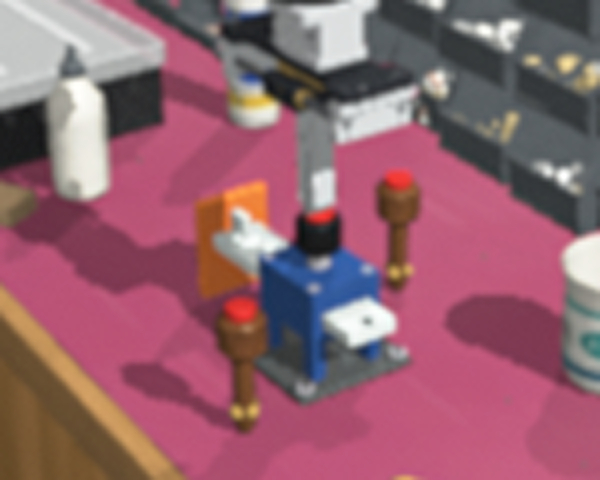

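The pin has gone down with the tool: its handle is at (320,235), with only a short length of shank still showing above the block. I'll press it the rest of the way home.

To row units: 15 mm / 800 = 0.0188, 14 mm / 800 = 0.0175.

Request:
{"name": "arm_command", "arguments": {"plan": [[[0,0,0.005,0,0,0,1],[0,0,0.01,0,0,0,1],[0,0,0.0138,0,0,0,1],[0,0,0.0163,0,0,0,1],[0,0,0.0175,0,0,0,1],[0,0,0.0188,0,0,0,1],[0,0,0.0188,0,0,0,1]]]}}

```text
time_s: 11.15
ee_pos: [0.5349, -0.0483, 0.1248]
eef_rot: [-3.142, 0.0, -3.107]
force: [-3.0, 0.9, 6.2]
grip_width: 0.0002
grip_force: 2.9
```

To row units: 2 mm / 800 = 0.0025, 1 mm / 800 = 0.0013.

Request:
{"name": "arm_command", "arguments": {"plan": [[[0,0,0.0013,0,0,0,1],[0,0,0.0025,0,0,0,1],[0,0,0.0025,0,0,0,1]]]}}

```text
time_s: 11.45
ee_pos: [0.5354, -0.0484, 0.1245]
eef_rot: [-3.141, 0.002, -3.107]
force: [-8.5, 0.8, 21.8]
grip_width: 0.0005
grip_force: 11.1
```

It's seated on the block: the force rose to 22 N with no further travel. Now I'll let go upward, clear the view and check.

To row units: 180 mm / 800 = 0.225, 170 mm / 800 = 0.2125.

Request:
{"name": "arm_command", "arguments": {"plan": [[[0,0,-0.0025,0,0,0,1],[0,0,-0.01,0,0,0,1],[0,0,-0.0375,0,0,0,1],[0,0,-0.1,0,0,0,1],[0.05,0.0375,-0.1375,0,0,0,1],[0.1,0.1,-0.1375,0,0,0,1],[0.15,0.15,-0.1375,0,0,0,1],[0.15,0.2125,-0.1375,0,0,0,1],[0.15,0.225,-0.1375,0,0,0,1],[0.15,0.225,-0.1375,0,0,0,1]]]}}

```text
time_s: 12.45
ee_pos: [0.4078, 0.1301, 0.2328]
eef_rot: [3.141, 0.001, -3.104]
force: [1.6, 0.1, -0.7]
grip_width: 0.0004
grip_force: 0.0
```

```bash
python3 - <<'E'
from h import *
i=cams.camera_info("top")
P,d,i=grab("top");W=cloud(d,i);h,s,v=cv2.split(cv2.cvtColor(P,cv2.COLOR_BGR2HSV))
m=((h<6)|(h>176))&(s>180)&(v>90)&(abs(W[...,2]-.125)<.025); m[:,:325]=0;m[:,352:]=0;m[:180]=0;m[225:]=0
y,x=np.nonzero(m);c=W[m];print("button top z",np.median(c[:,2]),ray(i,x.mean(),y.mean(),.13))
k=(v<60)&(s<90)&(np.linalg.norm(W[...,:2]-B,axis=-1)<.022)&(W[...,2]>.1);print("handle z",np.percentile(W[k][:,2],[25,50,75]))
m=(h>5)&(h<20)&(s>150)&(v>100)&(abs(W[...,2]-.1)<.01);m[:,:250]=0;m[:,350:]=0;m[:185]=0;m[225:]=0
a=(W[m][:,:2]-B)@BY; print("bar",(a.min()+a.max())/2-.136)
T=np.load("top0.npz")["p"]; print(ctrl.get_obs()["force"])
Q,_,_=grab("scene")
cv2.imwrite("pics/f.png",np.hstack([cv2.resize(Q[170:270,280:380],(400,400),interpolation=2),cv2.resize(P[140:260,255:375],(400,400),interpolation=2)]))
E
```

```text
button top z 0.13164448279211327 [ 0.53520358 -0.0483007   0.13      ]
handle z [0.11968774 0.12223112 0.12489013]
bar -0.0007762822525533841
[ 0.10842064  0.14200363 -0.31722002]
```

View pics/f.png

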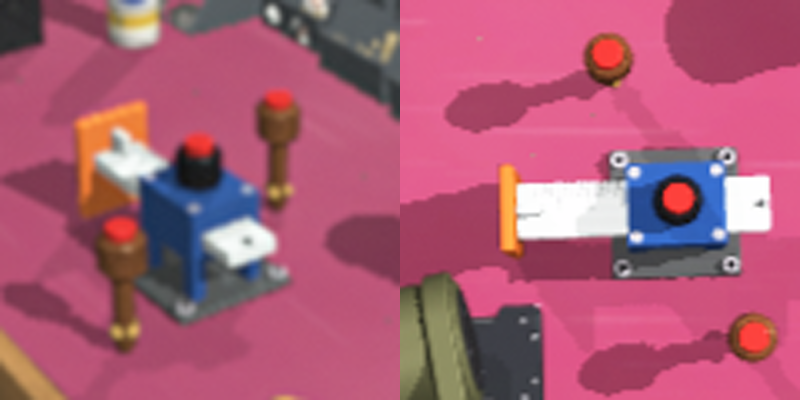

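The handle sits flush on the block and the button is back out at (198,148), with its top at z ≈ 0.131 m against 0.1305 m expected. The bar is within 1 mm.

```bash
python3 -c "
from station import ctrl
print(ctrl.hand_in())"
```

```text
the job is handed in; nothing more can be done
None
```

I handed the job in with the bar lined up to within about 1 mm, the pin pushed fully down so its handle sits flush on the block, and the red button sprung back out; the arm touched none of the bystanders, and no verdict came back.

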